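# Clamp the silver blank with the bench key

### The arm

A 6-joint arm with a two-finger parallel gripper is mounted at the origin on the work surface. World frame = base frame: x ahead of the robot, y to its left, z up, the work surface at z = 0. Lengths are in m, angles in rad, forces in N, time in s.
With the tool pointing down it reaches from about 0.375 to 0.9 m from the base axis. Payload 3.1 kg.
Tool frame: the origin (TCP) lies midway between the tips of the shut fingers; the grasp point (between the pads) lies 19 mm behind it (env.pinch_z is the z of the grasp point in the tool frame, in m); z points along the fingers, y is the line along which they close (so a half turn about z gives the same grasp; the last joint's range is limited). The gripper opens to 85 mm and grips with 20 to 120 N. Pads are 22 mm wide; open, the fingers measure 114 mm over their backs; the gripper's body (76 mm by 85 mm) begins 54 mm behind the grasp point. The pads swing forward as they close: fully open they stand 13 mm farther back than shut.
Start: joints at [-1.452, 0.527, 1.433, -0, 1.181, -0.178], TCP at [0.183, -0.597, 0.231] pointing down, gripper open.
Joint ranges: [-3.08, 3.08], [-0.75, 2.2], [0.22, 2.44], [-1.43, 4.57], [0, 2.65], [-2.85, 2.85]. Speed limits (rad/s): [2.79, 2.79, 3.14, 3.14, 3.14, 3.14].

### API

Orientations are given as a unit quaternion [w, x, y, z].
In Python, from cell import env gives the robot as it stands.
- The arm moves only by the tool servo_tool, never from a script. Its arguments are lists of equal length, an entry for each row: "slide": the shift along the tool's x, y, z in mm, a list of three; "angular": the turn, a rotation vector about the tool's x, y, z in rad, a list of three; "grip": the finger opening in mm, from 0 to 85.4. A call has exactly 10 rows; each row is the pose to reach, as a shift and turn from the pose commanded when the call began, along the tool's axes at that moment; what a row does not reach only later rows make up. A row lasts 1/12 s, in which the tool goes at most 41.7 mm and 7.16 degrees, less where a joint would pass 70% of its speed; a pose out of reach is approached as far as the arm can. A call with a gripper value outside its range is refused whole. The fingers move at their own pace and stop on an object; "squeeze" is the grip in N (left out, the last holds). Time passes only in rows, so rows that repeat a pose let the fingers close, or fill a call up. It gives the time, the measured TCP pose, the force, the opening and the grip force at its end, in the units of the state.
- env.get_state(): the state, without advancing time (a new reading comes with each control period).
- env.read_camera(name): name is "scene" or "top" or "wrist"; returns (picture, depth): 384x512x3 uint8, blue, green, red; 384x512 float32, m along the optical axis (not along the pixel's ray), 0 where there is no reading.
- env.get_calibration(name): a dict with "fx", "fy", "cx", "cy" (pixels), "D" ([k1, k2, p1, p2, k3] as OpenCV has them; the pictures are not rectified), "extrinsics" (4x4, takes a point from world to camera coordinates). Camera axes: x right, y down, z forward; pixel columns grow to the right and rows downward; lengths in m; the calibration is good to about 2 mm. A picture is of the moment at which its call begins: read the wrist's pose just before it. get_calibration takes no time and is no camera call; for the wrist camera it gives the pose at the moment of the call.
- env.hand_in(): hands the job in; it is judged then, once.
The state is a dict: "t": time; "q": joint angles; "qd": joint speeds; "effort": joint torques, N m; "position": TCP position; "orientation": TCP orientation; "ft_force": force on the tool from outside, world axes, zero at the start; "wrist_torque": the same for the moment, N m; "width": opening from 0.0 (shut) to 1.0 (fully open); "grasp_force": force on a finger pad.
Only numpy, scipy, OpenCV 4.12 (cv2) and the standard library are available. Lean on these libraries where they do the work, as an engineer would, in place of code of your own. Each camera call takes 0.05 s, during which the arm holds its last target. There are 200 camera calls.

### The job

Lock the silver blank in the engraving block: take the T-handled key out of the wooden tool rack, push it fully down into the slot of the round spindle and turn it clockwise (seen from above) until the clamp arm is firmly up against its stop pin. Then draw the key out, leaving the clamp closed, and stand it back fully home in the free slot of the rack; lower it in, do not drop it. Turn the spindle only with the key, keeping the fingers off the spindle and clamp, and leave the other tools where they are.

Things in the scene. Friction and masses are not known exactly. Their poses are not given: they have to be found in the camera images.
- key: Steel T-handled key, 105 mm tall, standing at the start in one of the rack slots. Origin: underside centre of its round collar (38 mm across, 8 mm thick), z up the 12 mm thick shank, x along blade and crossbar. The flat blade below is 26 mm wide (x), 8 mm thick (y) and reaches 30 mm down, its last 8 mm narrowed to 21 x 5 mm. It fits either way round (half-turn symmetry).
- key_bar (a point): Centre of the key's crossbar handle, 64 mm above the key's origin. The bar is 85 mm long (x), 14 mm thick (y), 22 mm high; below it 45 mm of shank down to the collar. Axes as the key.
- rack: Fixed wooden tool rack, 75 mm (x) by 235 mm (y), 50 mm high; origin at the centre of its underside. Three equal slots in its top, each 32 mm (along x) by 14 mm (along y) and 40 mm deep, at y = -78, 0 and +78 mm. The slots hold the key and two other hand tools; only the key's slot becomes free.
- rack_slot0 (a point): Centre of the mouth of the rack slot at rack y = -78 mm; axes as the rack.
- rack_slot1 (a point): Centre of the mouth of the middle rack slot; axes as the rack.
- rack_slot2 (a point): Centre of the mouth of the rack slot at rack y = +78 mm; axes as the rack.
- block: Fixed green engraving block, 160 x 150 x 40 mm, with a steel spindle and a round silver blank on a wooden pad. Origin: its underside, below the spindle axis; it runs from x = -105 to +55 mm, y = -75 to +75 mm; the blank's centre is at x = -68 mm, the stop pin (12 mm thick, top at 66 mm) at x = -56, y = +17.5 mm.
- slot_mouth (a point): Centre of the mouth of the slot in the flat top of the round steel spindle (65 mm diameter, top 85 mm above the bench). x along the slot (28.5 mm; 10.5 mm across; 33 mm deep), z up; turns with the spindle. The clamp arm sticks out of its side along +x to 83 mm from the axis, its top 63 mm above the bench.
- spindle (a joint): Turn of the spindle, rad, growing clockwise from above. Starts between 0 and 0.35 (clamp open, arm beside the block); at 1.35 the arm lies over the blank against its stop pin and turns no further. Stiff: it stays where left (about 0.12 N m to turn).
- burnisher: Short tool with a dark waisted wooden handle and a brass collar, standing in the rack, 66 mm above it; origin: its collar underside, z up, not a part of the job
- graver: Short tool with a pale mushroom handle, standing in the rack, 52 mm above it; origin: its collar underside, z up, not a part of the job
- file: Wood-handled needle tool 190 mm long lying on the bench; origin on its underside, not a part of the job
- jar: Glass jar with steel cap, 76 mm wide, 85 mm tall; origin: its underside, not a part of the job
- tin: Flat dark tin, 60 mm wide, 30 mm tall; origin: its underside, not a part of the job
- hammer: Bench hammer 220 mm long lying on the bench; origin on its underside, not a part of the job
- mandrel: Pale wooden rod 140 mm long, 24 mm thick, lying on the bench; origin on its underside, not a part of the job
Things that resemble listed ones, but are neither listed nor needed, are in the scene too. What is shaped like the rack but green is not meant.

How it is judged:
By the outcome, as a careful person would: the job done as asked, in the order asked, and still so for the second after the job is handed in, with the robot touching nothing.
It also fails if it takes over 72 s, if anything falls off the work surface, if the arm or the gripper's body presses on something with over 40 N, if the wrist force passes 120 N, or if a joint passes its speed limit or range.

## Working session

There is one attempt and no reset: what is moved stays moved. The work goes in short steps, Python scripts to look and compute and a tool call to move; the robot and the scene stay as the last step left them, time stands still between calls to the robot, and variables do not carry over. Pictures are saved under pics/ and viewed, at most 10 in all, crops included, and the job is handed in when it is done.

Besides the shell and the picture viewer there is one more tool, called after "Emit:" as name(argument=value, ...) on one line, values as JSON. servo_tool: Moves the arm, as the interface text tells. Its arguments: {"type":"object","properties":{"slide":{"type":"array"},"angular":{"type":"array"},"grip":{"type":"array"},"squeeze":{"type":"number"}},"required":["slide","angular","grip"]}

```bash
mkdir -p pics; ls
cat > h.py <<'E'
import numpy as np,cv2
from cell import env
def cal(n):
    c=env.get_calibration(n);K=np.array([[c['fx'],0,c['cx']],[0,c['fy'],c['cy']],[0,0,1]]);return K,np.array(c['D']),np.array(c['extrinsics'])
def snap(n,tag):
    C=cal(n);im,d=env.read_camera(n);cv2.imwrite(f'pics/{tag}.png',im);np.savez(f'pics/{tag}.npz',d=d,K=C[0],D=C[1],T=C[2],im=im);return im,d
def load(tag):
    return np.load(f'pics/{tag}.npz')
def ray(z,u,v):
    p=cv2.undistortPoints(np.array([[[u,v]]],float),z['K'],z['D'])[0,0];return np.array([p[0],p[1],1])
def at_z(tag,u,v,h):
    z=load(tag);T=z['T'];r=T[:3,:3].T@ray(z,u,v);o=-T[:3,:3].T@T[:3,3];return o+r*(h-o[2])/r[2]
def at_d(tag,u,v):
    z=load(tag);T=z['T'];p=ray(z,u,v)*np.median(z['d'][v-1:v+2,u-1:u+2]);return T[:3,:3].T@(p-T[:3,3])
def proj(tag,P):
    z=load(tag);T=z['T'];return cv2.projectPoints(np.array(P,float).reshape(-1,1,3),cv2.Rodrigues(T[:3,:3])[0],T[:3,3],z['K'],z['D'])[0][:,0]
def cloud(tag):
    z=load(tag);T=z['T'];d=z['d'];v,u=np.mgrid[:384,:512]
    p=cv2.undistortPoints(np.stack([u,v],-1).reshape(-1,1,2).astype(float),z['K'],z['D'])[:,0]
    P=np.c_[p,np.ones(len(p))]*d.reshape(-1,1);return ((P-T[:3,3])@T[:3,:3]).reshape(384,512,3)
E
python3 - <<'E'
from h import *
a,_=snap('top','top0');b,_=snap('scene','sc0')
cv2.imwrite('pics/both.png',cv2.resize(np.vstack([a,b]),(800,1200))[:600]);cv2.imwrite('pics/t0.png',cv2.resize(a,(800,600)));cv2.imwrite('pics/s0.png',cv2.resize(b,(800,600)))
s=env.get_state();print(s,env.pinch_z)
E
```

```text
pics
{'t': 0.1, 'q': array([-1.45150270e+00,  5.28363881e-01,  1.43376881e+00,  5.02945577e-05,
        1.18140624e+00, -1.78486224e-01]), 'qd': array([ 2.46643811e-05, -1.89554987e-03, -2.95698055e-03, -3.12422165e-04,
        3.04528785e-04,  2.48780494e-03]), 'effort': array([-6.41210354e-04, -4.43305099e+01, -1.78587234e+01, -1.55698694e-04,
        3.85237421e-03, -1.57405088e-05]), 'position': array([ 0.18334663, -0.59683424,  0.23043891]), 'orientation': array([-9.72022469e-04,  9.88937307e-01,  1.48330895e-01,  5.20423322e-05]), 'ft_force': array([-0.06307682, -0.26900048, -0.13858522]), 'wrist_torque': array([0.00676321, 0.03286431, 0.0196271 ]), 'grasp_force': 0.0, 'width': 1.0034966827432026} -0.0187
```

View pics/t0.png

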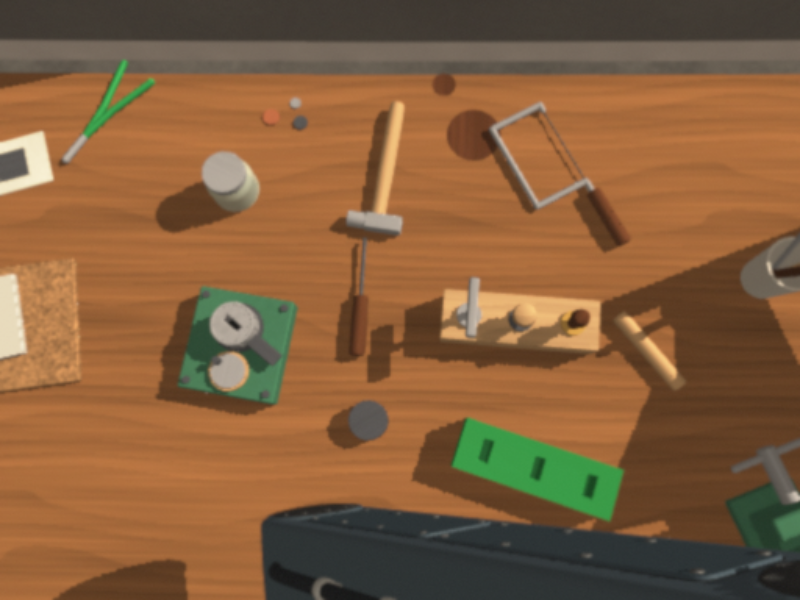

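View pics/s0.png

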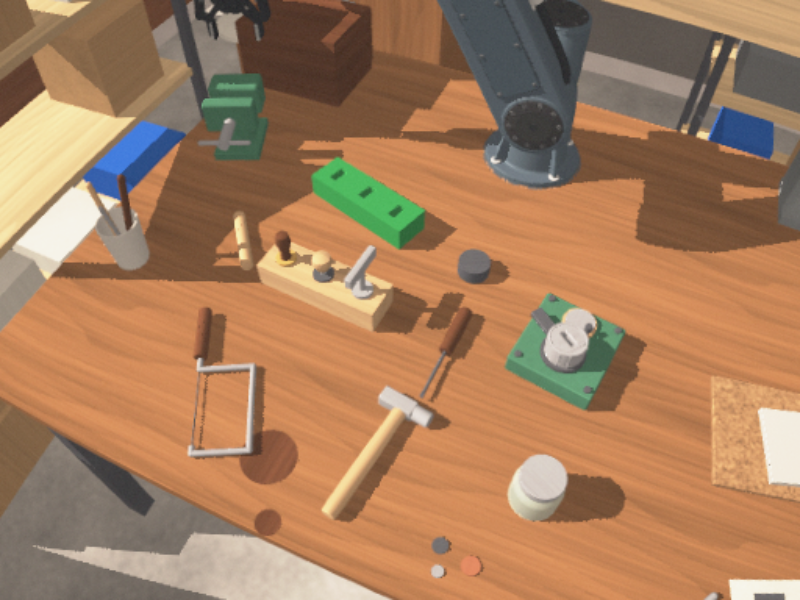

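The top view (800×600) shows three candidates for the rack. The wooden rack (440–600, 290–352) matches the description, with the key's T-bar at (473,307) in its left slot. The green look-alike (540,468) and the green vice with a T-bar at (775,470) don't fit. The block is at (238,345), the spindle slot at (233,322), and the arm points towards (270,350).

Run:
```python
from h import *
def rect(p):
    r=cv2.minAreaRect((p[:,:2]*1000).astype(np.float32));return np.round(r[0],1),np.round(r[1],1),round(r[2],1)
for t in ['top0','sc0']:
    P=cloud(t);im=load(t)['im'];print(t)
    def sel(c,rad,lo,hi):
        m=(np.hypot(P[...,0]-c[0],P[...,1]-c[1])<rad)&(P[...,2]>lo)&(P[...,2]<hi);return P[m]
    s=.64
    c=at_z('top0',520*s,320*s,.05);k=at_z('top0',473*s,307*s,.13);sp=at_z('top0',235*s,325*s,.085)
    if t=='top0':print(c,k,sp)
    for nm,a in dict(rack=(c,.14,.044,.056),bar=(k,.06,.118,.14),spin=(sp,.045,.08,.09),arm=(sp,.1,.055,.068),block=(sp,.14,.035,.045)).items():
        q=sel(*a);print(nm,len(q),rect(q) if len(q)>5 else '',q.mean(0) if len(q) else '')
a=load('top0')['im'];b=load('sc0')['im']
A=cv2.resize(a[175:265,110:230],(800,600),interpolation=2)
B=cv2.resize(a[170:233,270:390],(800,420),interpolation=2)
cv2.imwrite('pics/c1.png',np.vstack([cv2.resize(A,(400,300)),cv2.resize(B,(400,210))]))
```

```text
top0
[ 0.52294993 -0.23697066  0.05      ] [ 0.5272236  -0.15975996  0.13      ] [0.50410288 0.18595974 0.085     ]
rack 2426 (array([ 524.9, -237. ]), array([235.2,  76. ]), 86.1) [ 0.52282823 -0.23901681  0.05119902]
bar 249 (array([ 528.7, -158.8]), array([14. , 83.1]), 86.0) [ 0.52822436 -0.1585839   0.12531034]
spin 564 (array([507.4, 191.3]), array([63.1, 62.8]), 44.4) [0.50711447 0.19082892 0.08505381]
arm 282 (array([477.8, 183.4]), array([ 91.4, 105.3]), 22.8) [0.47433707 0.15795367 0.06301996]
block 2499 (array([483.1, 195.2]), array([150.4, 159.9]), 80.4) [0.48052888 0.19502599 0.04034908]
sc0
rack 1409 (array([ 523.4, -235.4]), array([238. ,  79.4]), 86.6) [ 0.53141492 -0.22910816  0.05029675]
bar 163 (array([ 528.7, -156.4]), array([15.3, 86.1]), 87.0) [ 0.53107454 -0.15565657  0.1242893 ]
spin 420 (array([506.5, 193. ]), array([62.7, 63.6]), 7.2) [0.50765375 0.19241282 0.08449331]
arm 239 (array([492.6, 176.5]), array([ 93.6, 103.3]), 4.6) [0.48845322 0.16778471 0.06228553]
block 1804 (array([482.3, 197.4]), array([151.2, 162. ]), 80.5) [0.49561226 0.2011332  0.04019169]
```

View pics/c1.png

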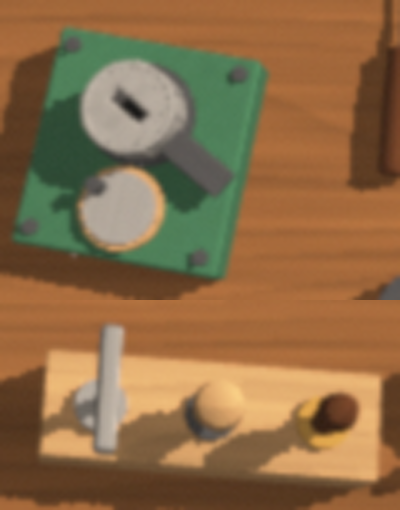

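Measurements agree between both cameras: key bar at about (0.529, -0.158, top 0.125) with yaw -4°, and spindle at about (0.507, 0.192, 0.085) with the block at yaw -9.6°. The crop confirms that the key is in the wooden rack's +y slot.

```bash
cat >> h.py <<'E'
from scipy.spatial.transform import Rotation as R
def to(x,y,z,yaw):
    s=env.get_state();q=s['orientation'];A=R.from_quat([q[1],q[2],q[3],q[0]]);p=s['position']
    a=np.radians(yaw);B=R.from_matrix([[np.cos(a),np.sin(a),0],[np.sin(a),-np.cos(a),0],[0,0,-1]])
    xa=A.as_matrix()[:,0];print('at',p.round(4),'yaw',np.degrees(np.arctan2(xa[1],xa[0])).round(2),'t',round(s['t'],2),'F',s['ft_force'].round(1),'w',round(s['width']*85.4,1),'gf',round(s['grasp_force'],1))
    print('slide',(A.inv().apply(np.array([x,y,z])-p)*1000).round(1),'ang',(A.inv()*B).as_rotvec().round(4))
E
python3 - <<'E'
from h import *
to(.5287,-.158,.20,-4)
# arm angle
for t in ['top0','sc0']:
    P=cloud(t);im=load(t)['im'].astype(int);c=np.array([.507,.192])
    d=P[...,:2]-c;r=np.hypot(d[...,0],d[...,1]);g=np.ptp(im,axis=2)<25
    m=(r>.045)&(r<.08)&(P[...,2]>.06)&(P[...,2]<.066)&g
    a=np.degrees(np.arctan2(d[...,1],d[...,0]))[m];a=a[(a>-170)&(a<-90)];print(t,len(a),np.median(a),a.mean(),(a.min()+a.max())/2)
    m=(r<.02)&(im.sum(2)<250);q=P[m];print(len(q))
    uv=np.argwhere(m)
    if len(uv)>5:
        W=np.array([at_z(t,u,v,.085)[:2]*1000 for v,u in uv],np.float32);print(cv2.minAreaRect(W))
E
```

```text
at [ 0.1833 -0.5968  0.2304] yaw 17.06 t 0.1 F [-0.1 -0.3 -0.1] w 85.7 gf 0.0
slide [ 458.9 -318.1   31.2] ang [-0.002  -0.      0.3676]
top0 119 -127.74775586201008 -127.7930405207966 -127.24117990674569
30
((506.9645080566406, 189.959716796875), (21.842784881591797, 6.411478519439697), 46.900230407714844)
sc0 96 -128.43188595247722 -128.92621584741337 -129.5703495800208
0
```

Emit:
servo_tool(slide=[[46,-32,3],[92,-64,6],[138,-96,9],[184,-127,12],[229,-159,16],[275,-191,19],[321,-223,22],[367,-254,25],[413,-286,28],[459,-318,31]], angular=[[0,0,0.04],[0,0,0.08],[0,0,0.12],[0,0,0.16],[0,0,0.2],[0,0,0.24],[0,0,0.28],[0,0,0.32],[0,0,0.35],[0,0,0.368]], grip=[85,85,85,85,85,60,45,45,45,45], squeeze=40)

```text
t: 0.93
position: [0.4415, -0.2687, 0.2078]
orientation: [-0.0, 0.999, -0.036, -0.0]
ft_force: [1.6, -0.9, 1.0]
width: 0.527
grasp_force: 0.0
```

```bash
python3 -c "
from h import *
to(.5287,-.158,.20,-4)"
```

```text
at [ 0.4415 -0.2687  0.2078] yaw -4.11 t 0.93 F [ 1.6 -0.9  1. ] w 45.0 gf 0.0
slide [  79.1 -116.6    7.8] ang [-0.0004  0.0004 -0.002 ]
```

Emit:
servo_tool(slide=[[20,-29,2],[40,-58,4],[60,-87,6],[79,-116,8],[79,-116,8],[79,-116,8],[79,-116,8],[79,-116,8],[79,-116,8],[79,-116,8]], angular=[[0,0,0],[0,0,0],[0,0,0],[0,0,0],[0,0,0],[0,0,0],[0,0,0],[0,0,0],[0,0,0],[0,0,0]], grip=[45,45,45,45,45,45,45,45,45,45])

```text
t: 1.77
position: [0.5271, -0.1616, 0.2002]
orientation: [0.0, 0.999, -0.036, -0.0]
ft_force: [-0.0, 0.7, 0.3]
width: 0.529
grasp_force: 0.0
```

Run:
```python
from h import *
a,_=snap('wrist','w1');P=cloud('w1')
m=(np.hypot(P[...,0]-.5287,P[...,1]+.158)<.07)&(P[...,2]>.118)&(P[...,2]<.135)
print(m.sum(),cv2.minAreaRect((P[m][:,:2]*1000).astype(np.float32)),P[m].mean(0))
to(.5287,-.158,.096,-4)
```

```text
1696 ((526.4301147460938, -158.92459106445312), (13.947113037109375, 84.68650817871094), 86.11656188964844) [ 0.52912091 -0.15933109  0.12454802]
at [ 0.5272 -0.1615  0.2002] yaw -4.13 t 1.82 F [-0.6  0.4  0.8] w 44.9 gf 0.0
slide [  1.3  -3.6 104.2] ang [ 0.0001  0.     -0.0023]
```

View pics/w1.png

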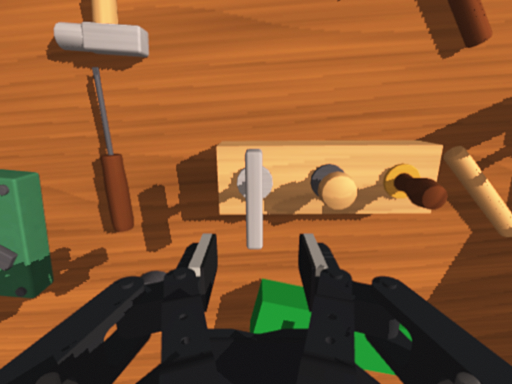

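The wrist view shows the key's bar at (255,197) in the wooden rack, with the graver and burnisher to its right. The fingers straddle the bar's line, so I'm going down.

Emit:
servo_tool(slide=[[1,-2.5,20],[1,-2.5,40],[1,-2.5,60],[1,-2.5,78],[1,-2.5,90],[1,-2.5,98],[1,-2.5,104],[1,-2.5,104],[1,-2.5,104],[1,-2.5,104]], angular=[[0,0,0],[0,0,0],[0,0,0],[0,0,0],[0,0,0],[0,0,0],[0,0,0],[0,0,0],[0,0,0],[0,0,0]], grip=[45,45,45,45,45,45,45,45,45,45])

```text
t: 2.65
position: [0.5294, -0.1584, 0.0968]
orientation: [0.0, 0.999, -0.035, 0.001]
ft_force: [-0.0, 0.7, 0.9]
width: 0.526
grasp_force: 0.0
```

Emit:
servo_tool(slide=[[0,0,0],[0,0,0],[0,0,0],[0,0,0],[0,0,0],[0,0,0],[0,0,0],[0,0,0],[0,0,0],[0,0,0]], angular=[[0,0,0],[0,0,0],[0,0,0],[0,0,0],[0,0,0],[0,0,0],[0,0,0],[0,0,0],[0,0,0],[0,0,0]], grip=[30,22,18,14,10,8,8,8,8,8], squeeze=70)

```text
t: 3.48
position: [0.5292, -0.1584, 0.0967]
orientation: [0.0, 0.999, -0.035, 0.0]
ft_force: [-1.1, -0.4, 5.5]
width: 0.152
grasp_force: 69.2
```

```bash
python3 -c "
from h import *
to(.528,-.159,.20,-4)"
```

```text
at [ 0.5292 -0.1584  0.0967] yaw -4.01 t 3.48 F [-1.1 -0.4  5.5] w 13.0 gf 69.2
slide [  -1.1    0.7 -103.3] ang [ 0.0008 -0.0009 -0.0002]
```

Emit:
servo_tool(slide=[[0,0,-8],[0,0,-18],[0,0,-30],[0,0,-44],[0,0,-58],[0,0,-75],[0,0,-92],[0,0,-105],[0,0,-110],[0,0,-110]], angular=[[0,0,0],[0,0,0],[0,0,0],[0,0,0],[0,0,0],[0,0,0],[0,0,0],[0,0,0],[0,0,0],[0,0,0]], grip=[8,8,8,8,8,8,8,8,8,8])

```text
t: 4.32
position: [0.5294, -0.158, 0.2074]
orientation: [0.0, 0.999, -0.035, 0.001]
ft_force: [0.8, -0.1, -3.9]
width: 0.153
grasp_force: 68.5
```

```bash
python3 -c "
from h import *
to(.507,.085,.205,51)"
```

```text
at [ 0.5294 -0.158   0.2074] yaw -4.02 t 4.32 F [ 0.8 -0.1 -3.9] w 13.1 gf 68.5
slide [ -39.3 -240.8    2.2] ang [ 0.0019 -0.0018 -0.9602]
```

Emit:
servo_tool(slide=[[-9,-29,0],[-18,-58,0],[-28,-87,0],[-37,-116,0],[-46,-145,0],[-56,-174,0],[-65,-203,0],[-74,-232,0],[-85,-265,0],[-92,-282,0]], angular=[[0,0,-0.1],[0,0,-0.2],[0,0,-0.3],[0,0,-0.4],[0,0,-0.5],[0,0,-0.6],[0,0,-0.7],[0,0,-0.8],[0,0,-0.9],[0,0,-0.96]], grip=[8,8,8,8,8,8,8,8,8,8])

```text
t: 5.15
position: [0.4544, 0.1326, 0.205]
orientation: [-0.001, 0.901, 0.433, -0.001]
ft_force: [0.5, -0.1, -3.6]
width: 0.151
grasp_force: 68.9
```

Emit:
servo_tool(slide=[[0,0,0],[0,0,0],[0,0,0],[0,0,0],[0,0,0],[0,0,0],[0,0,0],[0,0,0],[0,0,0],[0,0,0]], angular=[[0,0,0],[0,0,0],[0,0,0],[0,0,0],[0,0,0],[0,0,0],[0,0,0],[0,0,0],[0,0,0],[0,0,0]], grip=[8,8,8,8,8,8,8,8,8,8])

```text
t: 5.98
position: [0.4569, 0.1296, 0.2061]
orientation: [-0.0, 0.903, 0.43, 0.0]
ft_force: [0.2, 0.0, -3.1]
width: 0.151
grasp_force: 68.9
```

Run:
```python
from h import *
a,d=snap('wrist','w2');to(.507,.192,.205,51)
cv2.imwrite('pics/w2b.png',cv2.resize(a,(800,600),interpolation=2))
P=cloud('w2');c=np.array([.507,.192]);r=np.hypot(P[...,0]-c[0],P[...,1]-c[1])
m=(r<.04)&(abs(P[...,2]-.085)<.005);print(m.sum(),cv2.minAreaRect((P[m][:,:2]*1000).astype(np.float32)),cv2.minEnclosingCircle((P[m][:,:2]*1000).astype(np.float32)))
```

```text
at [0.4569 0.1297 0.2061] yaw 50.97 t 6.03 F [-0.1 -0.2 -2.9] w 13.0 gf 68.9
slide [80.  -0.3  1.1] ang [ 0.     -0.     -0.0005]
3921 ((503.6402893066406, 191.7986602783203), (63.31912612915039, 63.761756896972656), 51.86670684814453) ((503.78753662109375, 191.96311950683594), 33.63569259643555)
```

View pics/w2b.png

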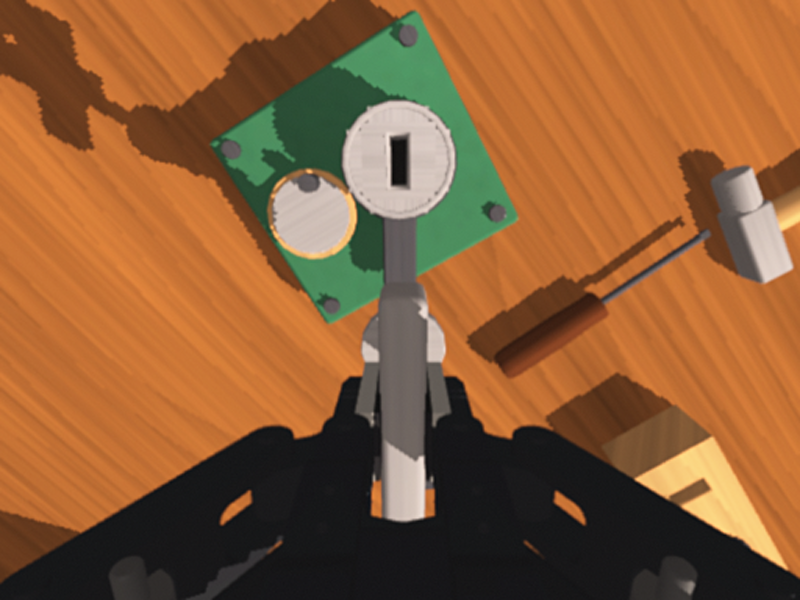

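The wrist view (800×600) shows the spindle slot at (400,160), spanning x 389–411 and y 134–188 and aligned with the held key's bar at (403, 285–520). Next I compute the offsets in one common camera.

Run:
```python
from h import *
s=.64
def P(u,v,h): return at_z('w2',u*s,v*s,h)
a=np.radians(50.97);X=np.array([np.cos(a),np.sin(a)]);Y=np.array([np.sin(a),-np.cos(a)]);t=np.array([.4569,.1297])
def rel(p): return (np.array([(p[:2]-t)@X,(p[:2]-t)@Y])*1000).round(1)
for n,u,v,h in [('slotL',389,160,.085),('slotR',411,160,.085),('slotT',400,134,.085),('slotB',400,188,.085),('tl',388,134,.085),('bl',390,188,.085),('spL',343,158,.085),('spR',456,158,.085),('spT',399,99,.085),('spB',399,218,.085),('barL_far',386,300,.2344),('barR_far',426,300,.2344),('barL_near',382,515,.2344),('barR_near',425,515,.2344),('far',403,290,.2344),('near',403,521,.2344),('colL',362,340,.168),('colR',446,340,.168),('armL',384,250,.063),('armR',416,250,.063)]:
    print(n,rel(P(u,v,h)),P(u,v,h)[:2].round(4))
C=cloud('w2')
from collections import Counter
def rr(c,rad,lo,hi):
    m=(np.hypot(C[...,0]-c[0],C[...,1]-c[1])<rad)&(C[...,2]>lo)&(C[...,2]<hi);q=C[m][:,:2];q=np.c_[(q-t)@X,(q-t)@Y]*1000;print(len(q),q.min(0) if len(q) else '',q.max(0) if len(q) else '')
rr(t,.06,.228,.240);rr(t,.04,.16,.172);rr((.507,.192),.04,.083,.087)
```

```text
slotL [78.4 -7.8] [0.5002 0.1955]
slotR [78.4  4.8] [0.51   0.1876]
slotT [92.4 -1.5] [0.5139 0.2024]
slotB [62.9 -1.5] [0.4953 0.1796]
tl [92.4 -8.2] [0.5087 0.2066]
bl [62.9 -7.3] [0.4908 0.1832]
spL [ 79.5 -34. ] [0.4806 0.2129]
spR [79.5 30.4] [0.5306 0.1723]
spT [110.4  -2. ] [0.5249 0.2168]
spB [45.7 -2.2] [0.484  0.1666]
barL_far [39.3 -4.6] [0.4781 0.1631]
barR_far [39.3  6.3] [0.4865 0.1563]
barL_near [-32.1  -6.6] [0.4315 0.1089]
barR_near [-32.1   7.1] [0.4422 0.1003]
far [42.1  0. ] [0.4834 0.1624]
near [-34.5   0.1] [0.4352 0.1029]
colL [  1.3 -17.9] [0.4438 0.142 ]
colR [ 1.3 19. ] [0.4725 0.1187]
armL [ 22.8 -12.2] [0.4618 0.1551]
armR [22.8  8.7] [0.478  0.1419]
4841 [-34.9797177  -20.42660062] [39.91381969 19.88951063]
546 [-10.09956864 -18.71124075] [11.66994672 18.41401247]
3810 [ 46.04313267 -34.64560244] [109.31648719  29.16454127]
```

Emit:
servo_tool(slide=[[16,0,0],[32,-1,0],[48,-1,0],[62,-2,0],[74,-2,5],[80,-2,15],[80,-2,25],[80,-2,33],[80,-2,37],[80,-2,37]], angular=[[0,0,0],[0,0,0],[0,0,0],[0,0,0],[0,0,0],[0,0,0],[0,0,0],[0,0,0],[0,0,0],[0,0,0]], grip=[8,8,8,8,8,8,8,8,8,8])

```text
t: 6.87
position: [0.5038, 0.1924, 0.1672]
orientation: [-0.001, 0.903, 0.43, -0.002]
ft_force: [-0.1, 0.1, -2.3]
width: 0.149
grasp_force: 69.0
```

Emit:
servo_tool(slide=[[0,0,0],[0,0,0],[0,0,0],[0,0,0],[0,0,0],[0,0,0],[0,0,0],[0,0,0],[0,0,0],[0,0,0]], angular=[[0,0,0],[0,0,0],[0,0,0],[0,0,0],[0,0,0],[0,0,0],[0,0,0],[0,0,0],[0,0,0],[0,0,0]], grip=[8,8,8,8,8,8,8,8,8,8])

```text
t: 7.7
position: [0.5057, 0.1932, 0.1691]
orientation: [0.0, 0.903, 0.43, 0.0]
ft_force: [0.1, 0.5, -2.9]
width: 0.148
grasp_force: 69.0
```

Run:
```python
from h import *
a,d=snap('wrist','w3');b,_=snap('scene','sc3');to(.507,.192,.168,51)
u,v=proj('sc3',[[.507,.192,.1]])[0].astype(int);print(u,v,proj('w3',[[.507,.192,.085]]))
cv2.imwrite('pics/w3b.png',np.vstack([cv2.resize(a[120:330,120:400],(560,420),interpolation=2)[:330],cv2.resize(b[v-45:v+35,u-80:u+80],(560,280)[:2],interpolation=2)])[:600])
```

```text
at [0.5057 0.1932 0.1691] yaw 50.98 t 7.8 F [-0.1 -0.1 -4.1] w 12.8 gf 69.0
slide [-0.1  1.8  1.1] ang [ 0.     -0.     -0.0003]
364 213 [[259.89984568 199.08720242]]
```

View pics/w3b.png

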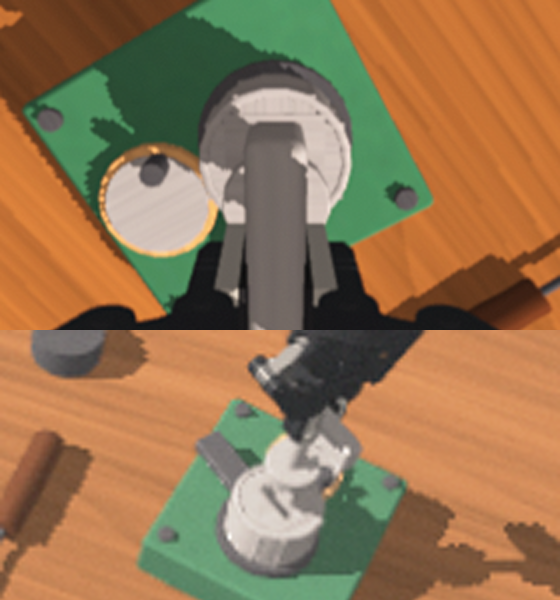

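The top half of the crop is the wrist view: the bar's midline and the spindle's midline both lie at column 276. The bottom half is the scene view: the slot is at (275,500) and the collar at (290,462), with the key still above it. I'll check both numerically.

Run:
```python
from h import *
st=env.get_state();t=st['position'][:2];a=np.radians(51);X=np.array([np.cos(a),np.sin(a)]);Y=np.array([np.sin(a),-np.cos(a)])
rel=lambda p:np.array([(p[:2]-t)@X,(p[:2]-t)@Y])*1000
for n,u,v,h in [('spL',200,160,.085),('spR',352,160,.085),('spTop',276,88,.085),('barL',245,200,.1974),('barR',308,200,.1974),('barFar',276,124,.1974)]:
    print(n,rel(at_z('w3',120+u/2,120+v/2,h)).round(1))
print('scene slot',rel(at_z('sc3',284+275/3.5,168+170/3.5,.085)).round(1))
C=cloud('w3')
for tag in ['w3','sc3']:
  C=cloud(tag)
  for n,lo,hi,r in [('bar',.19,.202,.06),('collar',.126,.134,.03),('spin',.082,.088,.045)]:
    m=(np.hypot(C[...,0]-t[0],C[...,1]-t[1])<r)&(C[...,2]>lo)&(C[...,2]<hi);q=C[m][:,:2]
    q=np.c_[(q-t)@X,(q-t)@Y]*1000
    if len(q)>5: print(tag,n,len(q),q.min(0).round(1),q.max(0).round(1),[np.round(x,1) for x in cv2.minEnclosingCircle(q.astype(np.float32))])
```

```text
spL [ -0.9 -32. ]
spR [-0.9 32.3]
spTop [29.9  0.2]
barL [26.6 -6.8]
barR [26.6  7. ]
barFar [43.7 -0. ]
scene slot [-0.5  2.2]
w3 bar 4870 [-35.4 -20.3] [40.1 19.8] [array([ 2.1, -1.1]), np.float64(38.0)]
w3 collar 529 [ -9.8 -18.8] [12.1 18.5] [array([-2.3,  0.1]), np.float64(19.0)]
w3 spin 2142 [-23.1 -32.2] [30.  31.7] [array([-2.3, -1. ]), np.float64(33.3)]
sc3 bar 136 [ -0.4 -12.1] [42.7 21.3] [array([20.7,  8.4]), np.float64(24.7)]
sc3 collar 133 [-18.3 -16.6] [17.9 19.2] [array([-0.4,  1.9]), np.float64(18.6)]
sc3 spin 280 [-31.5 -30.5] [31.  31.9] [array([-0. ,  0.8]), np.float64(32.7)]
```

Both cameras show the collar over the spindle to within 1 mm, and the arm line confirms a yaw of 51°. Next I lower the key, with a check halfway.

Emit:
servo_tool(slide=[[0,0,3],[0,0,6],[0,0,8],[0,0,10],[0,0,12],[0,0,14],[0,0,15],[0,0,16],[0,0,16],[0,0,16]], angular=[[0,0,0],[0,0,0],[0,0,0],[0,0,0],[0,0,0],[0,0,0],[0,0,0],[0,0,0],[0,0,0],[0,0,0]], grip=[8,8,8,8,8,8,8,8,8,8])

```text
t: 8.63
position: [0.5057, 0.1932, 0.1531]
orientation: [0.0, 0.903, 0.43, 0.0]
ft_force: [0.2, -0.2, -3.4]
width: 0.152
grasp_force: 69.0
```

Emit:
servo_tool(slide=[[0,0,3],[0,0,6],[0,0,9],[0,0,12],[0,0,14],[0,0,16],[0,0,18],[0,0,20],[0,0,21],[0,0,21]], angular=[[0,0,0],[0,0,0],[0,0,0],[0,0,0],[0,0,0],[0,0,0],[0,0,0],[0,0,0],[0,0,0],[0,0,0]], grip=[8,8,8,8,8,8,8,8,8,8])

```text
t: 9.47
position: [0.5056, 0.1932, 0.1319]
orientation: [-0.0, 0.903, 0.43, -0.0]
ft_force: [-0.0, 0.4, -3.6]
width: 0.154
grasp_force: 69.2
```

Emit:
servo_tool(slide=[[0,0,0.5],[0,0,0.5],[0,0,1],[0,0,1],[0,0,1.5],[0,0,1.5],[0,0,1.5],[0,0,1.5],[0,0,1.5],[0,0,1.5]], angular=[[0,0,0],[0,0,0],[0,0,0],[0,0,0],[0,0,0],[0,0,0],[0,0,0],[0,0,0],[0,0,0],[0,0,0]], grip=[8,8,8,8,8,8,8,8,8,8])

```text
t: 10.3
position: [0.5059, 0.1932, 0.1316]
orientation: [0.0, 0.903, 0.43, 0.0]
ft_force: [-2.1, 0.0, 5.3]
width: 0.149
grasp_force: 70.4
```

It is seated: contact is at the expected height with about a 9 N push. Now I turn it clockwise (+z in the tool frame).

Emit:
servo_tool(slide=[[0,0,0],[0,0,0],[0,0,0],[0,0,0],[0,0,0],[0,0,0],[0,0,0],[0,0,0],[0,0,0],[0,0,0]], angular=[[0,0,0.05],[0,0,0.12],[0,0,0.2],[0,0,0.28],[0,0,0.36],[0,0,0.44],[0,0,0.52],[0,0,0.6],[0,0,0.68],[0,0,0.75]], grip=[8,8,8,8,8,8,8,8,8,8], squeeze=90)

```text
t: 11.13
position: [0.5062, 0.1929, 0.1317]
orientation: [0.0, 0.998, 0.069, 0.001]
ft_force: [-1.4, -0.9, 5.5]
width: 0.148
grasp_force: 88.5
```

Emit:
servo_tool(slide=[[0,0,0],[0,0,0],[0,0,0],[0,0,0],[0,0,0],[0,0,0],[0,0,0],[0,0,0],[0,0,0],[0,0,0]], angular=[[0,0,0.03],[0,0,0.06],[0,0,0.09],[0,0,0.12],[0,0,0.15],[0,0,0.18],[0,0,0.2],[0,0,0.22],[0,0,0.22],[0,0,0.22]], grip=[8,8,8,8,8,8,8,8,8,8])

```text
t: 11.97
position: [0.5063, 0.1926, 0.1317]
orientation: [0.0, 0.999, -0.04, 0.001]
ft_force: [-1.5, -1.7, 5.0]
width: 0.145
grasp_force: 88.5
```

```bash
python3 -c "
from h import *
to(.507,.192,.168,-10);print(env.get_state()['wrist_torque'])"
```

```text
at [0.5063 0.1926 0.1317] yaw -4.56 t 11.97 F [-1.5 -1.7  5. ] w 12.4 gf 88.5
slide [  0.9   0.6 -36.3] ang [ 0.0008 -0.0017  0.095 ]
[-0.37107146  0.2820649   0.04372887]
```

Emit:
servo_tool(slide=[[0,0,0],[0,0,0],[0,0,0],[0,0,0],[0,0,0],[0,0,0],[0,0,0],[0,0,0],[0,0,0],[0,0,0]], angular=[[0,0,0.02],[0,0,0.04],[0,0,0.06],[0,0,0.08],[0,0,0.1],[0,0,0.12],[0,0,0.14],[0,0,0.15],[0,0,0.15],[0,0,0.15]], grip=[8,8,8,8,8,8,8,8,8,8])

```text
t: 12.8
position: [0.5062, 0.1924, 0.1317]
orientation: [0.001, 0.993, -0.114, 0.001]
ft_force: [-1.0, -2.4, 6.5]
width: 0.142
grasp_force: 88.5
```

```bash
python3 -c "
from h import *
to(.507,.192,.168,-10);print(env.get_state()['wrist_torque'])"
```

```text
at [0.5062 0.1924 0.1317] yaw -13.13 t 12.8 F [-1.  -2.4  6.5] w 12.1 gf 88.5
slide [  0.9   0.3 -36.3] ang [ 0.001  -0.0017 -0.0547]
[-0.53476852  0.34328554  0.05177929]
```

Emit:
servo_tool(slide=[[0,0,0],[0,0,0],[0,0,0],[0,0,0],[0,0,0],[0,0,0],[0,0,0],[0,0,0],[0,0,0],[0,0,0]], angular=[[0,0,0.01],[0,0,0.02],[0,0,0.03],[0,0,0.04],[0,0,0.05],[0,0,0.06],[0,0,0.06],[0,0,0.06],[0,0,0.06],[0,0,0.06]], grip=[8,8,8,8,8,8,8,8,8,8])

```text
t: 13.63
position: [0.5062, 0.1925, 0.1317]
orientation: [0.001, 0.99, -0.144, 0.001]
ft_force: [-1.6, -2.2, 5.2]
width: 0.15
grasp_force: 88.6
```

Run:
```python
from h import *
to(.507,.192,.168,-10);print(env.get_state()['wrist_torque'])
a,d=snap('wrist','w4');b,_=snap('scene','sc4')
cv2.imwrite('pics/w4b.png',np.vstack([cv2.resize(a[100:310,120:400],(560,420),interpolation=2)[:330],cv2.resize(b[168:248,284:444],(560,280),interpolation=2)])[:600])
P=cloud('sc4');c=np.array([.507,.1925]);dd=P[...,:2]-c;r=np.hypot(dd[...,0],dd[...,1])
g=np.ptp(b.astype(int),axis=2)<25
m=(r>.04)&(r<.083)&(P[...,2]>.058)&(P[...,2]<.0645)&g;q=dd[m];A=np.degrees(np.arctan2(q[:,1],q[:,0]))%360;print(len(A),np.median(A),A.min(),A.max())
```

```text
at [0.5062 0.1925 0.1317] yaw -16.5 t 13.63 F [-1.6 -2.2  5.2] w 12.8 gf 88.6
slide [  1.    0.3 -36.3] ang [ 0.0012 -0.0018 -0.1135]
[-0.40244173  0.2362982   0.26986218]
9 150.05365866014003 147.3122305960948 155.9539269657035
```

View pics/w4b.png

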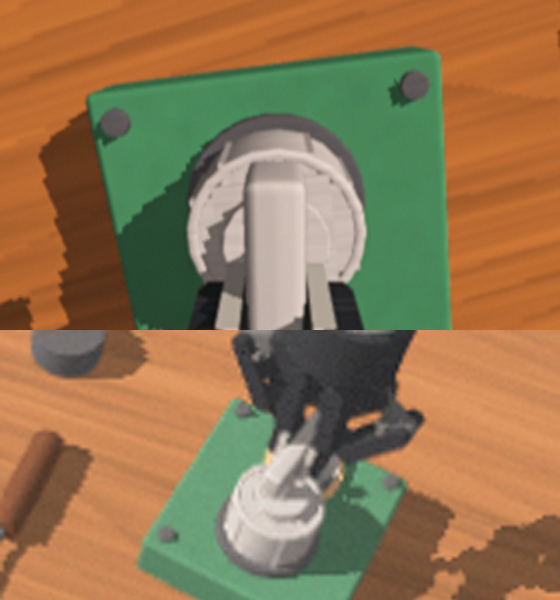

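The key is seated, with its collar flush on the spindle (wrist view, collar at (285,235)), and the arm has swung round behind the gripper. Wrist torque rose from 0.05 to 0.27 N m, so the arm is meeting the stop. I'll press a bit more to be firm.

Emit:
servo_tool(slide=[[0,0,0],[0,0,0],[0,0,0],[0,0,0],[0,0,0],[0,0,0],[0,0,0],[0,0,0],[0,0,0],[0,0,0]], angular=[[0,0,0.01],[0,0,0.02],[0,0,0.03],[0,0,0.04],[0,0,0.05],[0,0,0.06],[0,0,0.06],[0,0,0.06],[0,0,0.06],[0,0,0.06]], grip=[8,8,8,8,8,8,8,8,8,8])

```text
t: 14.57
position: [0.5062, 0.1924, 0.1317]
orientation: [0.001, 0.985, -0.17, 0.001]
ft_force: [-1.3, -1.7, 6.2]
width: 0.146
grasp_force: 91.4
```

Run:
```python
from h import *
to(.507,.192,.168,-13);print(env.get_state()['wrist_torque'])
```

```text
at [0.5062 0.1924 0.1317] yaw -19.62 t 14.57 F [-1.3 -1.7  6.2] w 12.5 gf 91.4
slide [  1.    0.2 -36.3] ang [ 0.0024 -0.0027 -0.1156]
[-0.41838681  0.316696    1.39316645]
```

Torque is 1.39 N m with no further turn, so it is firmly against the stop. I'll back off to the middle of the slot's play and draw the key out.

Emit:
servo_tool(slide=[[0,0,0],[0,0,0],[0,0,0],[0,0,0],[0,0,0],[0,0,0],[0,0,-0.5],[0,0,-1],[0,0,-1.5],[0,0,-1.5]], angular=[[0,0,-0.03],[0,0,-0.06],[0,0,-0.09],[0,0,-0.12],[0,0,-0.145],[0,0,-0.145],[0,0,-0.145],[0,0,-0.145],[0,0,-0.145],[0,0,-0.145]], grip=[8,8,8,8,8,8,8,8,8,8])

```text
t: 15.4
position: [0.5055, 0.1933, 0.1317]
orientation: [-0.0, 0.995, -0.103, -0.0]
ft_force: [1.7, 0.2, -1.6]
width: 0.145
grasp_force: 87.8
```

Run:
```python
from h import *
to(.507,.192,.168,-10);print(env.get_state()['wrist_torque'])
```

```text
at [0.5055 0.1933 0.1317] yaw -11.77 t 15.4 F [ 1.7  0.2 -1.6] w 12.4 gf 87.8
slide [  1.7   0.9 -36.3] ang [-0.      0.0005 -0.031 ]
[ 0.0046958  -0.13680746  0.05427709]
```

Emit:
servo_tool(slide=[[0,0,-4],[0,0,-9],[0,0,-15],[0,0,-21],[0,0,-28],[0,0,-36],[0,0,-48],[0,0,-60],[0,0,-72],[0,0,-75]], angular=[[0,0,0],[0,0,0],[0,0,0],[0,0,0],[0,0,0],[0,0,0],[0,0,0],[0,0,0],[0,0,0],[0,0,0]], grip=[8,8,8,8,8,8,8,8,8,8])

```text
t: 16.23
position: [0.5064, 0.1935, 0.2095]
orientation: [-0.001, 0.995, -0.102, 0.002]
ft_force: [1.4, -0.2, -4.1]
width: 0.147
grasp_force: 88.0
```

Run:
```python
from h import *
to(.5292,-.1584,.2075,-4);print(env.get_state()['wrist_torque'])
```

```text
at [0.5064 0.1935 0.2095] yaw -11.75 t 16.23 F [ 1.4 -0.2 -4.1] w 12.6 gf 88.0
slide [ 94.  339.8   1.8] ang [-0.0012 -0.0032 -0.1353]
[ 0.04494774  0.0028638  -0.02933111]
```

Emit:
servo_tool(slide=[[10,36,0],[20,72,0],[30,108,0],[40,144,0],[50,180,0],[60,216,0],[70,252,0],[80,288,0],[90,324,1],[94,340,1]], angular=[[0,0,-0.015],[0,0,-0.03],[0,0,-0.045],[0,0,-0.06],[0,0,-0.075],[0,0,-0.09],[0,0,-0.105],[0,0,-0.12],[0,0,-0.135],[0,0,-0.135]], grip=[8,8,8,8,8,8,8,8,8,8])

```text
t: 17.07
position: [0.5289, -0.1637, 0.2062]
orientation: [0.001, 0.999, -0.036, 0.001]
ft_force: [0.8, -0.3, -3.5]
width: 0.147
grasp_force: 88.6
```

Emit:
servo_tool(slide=[[0,0,0],[0,0,0],[0,0,0],[0,0,0],[0,0,0],[0,0,0],[0,0,0],[0,0,0],[0,0,0],[0,0,0]], angular=[[0,0,0],[0,0,0],[0,0,0],[0,0,0],[0,0,0],[0,0,0],[0,0,0],[0,0,0],[0,0,0],[0,0,0]], grip=[8,8,8,8,8,8,8,8,8,8])

```text
t: 17.9
position: [0.5285, -0.1587, 0.2061]
orientation: [-0.0, 0.999, -0.035, 0.0]
ft_force: [-0.3, 0.6, -3.1]
width: 0.146
grasp_force: 88.6
```

Run:
```python
from h import *
to(.5292,-.1584,.2075,-4)
w,_=snap('wrist','w5');a,_=snap('top','top5');b,_=snap('scene','sc5')
cv2.imwrite('pics/c5.png',np.hstack([np.vstack([cv2.resize(a[175:265,110:230],(400,300),interpolation=2),cv2.resize(b[168:258,304:424],(400,300),interpolation=2)]),cv2.resize(w[80:380,106:306],(400,600),interpolation=2)]))
for t in ['top5','sc5']:
    P=cloud(t);im=load(t)['im'].astype(int);c=np.array([.507,.192]);d=P[...,:2]-c;r=np.hypot(d[...,0],d[...,1]);g=np.ptp(im,axis=2)<25
    m=(r>.045)&(r<.083)&(P[...,2]>.058)&(P[...,2]<.0645)&g
    A=np.degrees(np.arctan2(d[...,1],d[...,0]))[m]%360;print(t,len(A),np.median(A) if len(A) else'')
    m=(np.hypot(P[...,0]-.528,P[...,1]+.158)<.06)&(abs(P[...,2]-.236)<.008)
    if m.sum()>20:print(cv2.minAreaRect((P[m][:,:2]*1000).astype(np.float32)))
```

```text
at [ 0.5285 -0.1587  0.2061] yaw -4.01 t 17.9 F [-0.3  0.6 -3.1] w 12.5 gf 88.6
slide [ 0.7 -0.3 -1.4] ang [-0.     -0.     -0.0002]
top5 125 171.1070992275279
sc5 83 167.64031273006864
((530.8683471679688, -154.25733947753906), (37.12568664550781, 77.60016632080078), 60.6404914855957)
```

View pics/c5.png

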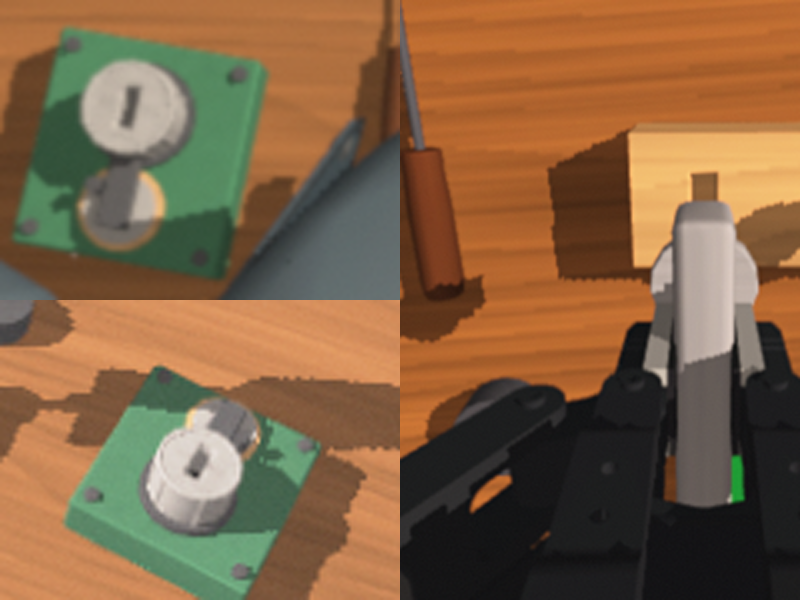

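The pictures show the clamp arm over the blank against its pin (171°, 170° expected). The held key is straight, and its free slot is at (704,187), in line with the bar. Lowering now.

Emit:
servo_tool(slide=[[0.5,0,12],[0.5,0,26],[0.5,0,40],[0.5,0,54],[0.5,0,66],[0.5,0,74],[0.5,0,79],[0.5,0,83],[0.5,0,87],[0.5,0,90]], angular=[[0,0,0],[0,0,0],[0,0,0],[0,0,0],[0,0,0],[0,0,0],[0,0,0],[0,0,0],[0,0,0],[0,0,0]], grip=[8,8,8,8,8,8,8,8,8,8])

```text
t: 18.88
position: [0.5293, -0.1591, 0.1162]
orientation: [0.0, 0.999, -0.035, 0.0]
ft_force: [0.5, 0.9, -3.0]
width: 0.145
grasp_force: 88.7
```

Emit:
servo_tool(slide=[[0,0,3],[0,0,6],[0,0,9],[0,0,12],[0,0,15],[0,0,17],[0,0,18],[0,0,18.5],[0,0,18.5],[0,0,18.5]], angular=[[0,0,0],[0,0,0],[0,0,0],[0,0,0],[0,0,0],[0,0,0],[0,0,0],[0,0,0],[0,0,0],[0,0,0]], grip=[8,8,8,8,8,8,8,8,8,8])

```text
t: 19.72
position: [0.529, -0.1589, 0.0976]
orientation: [0.0, 0.999, -0.035, 0.0]
ft_force: [-0.1, 0.3, -3.4]
width: 0.148
grasp_force: 88.7
```

Still hanging, about 1 mm to go.

Emit:
servo_tool(slide=[[0,0,0.5],[0,0,0.5],[0,0,1],[0,0,1],[0,0,1.5],[0,0,1.5],[0,0,2],[0,0,2],[0,0,2],[0,0,2]], angular=[[0,0,0],[0,0,0],[0,0,0],[0,0,0],[0,0,0],[0,0,0],[0,0,0],[0,0,0],[0,0,0],[0,0,0]], grip=[8,8,8,8,8,8,8,8,8,8])

```text
t: 20.55
position: [0.5291, -0.159, 0.0967]
orientation: [0.0, 0.999, -0.035, 0.0]
ft_force: [-2.2, -0.3, 7.4]
width: 0.147
grasp_force: 90.3
```

Emit:
servo_tool(slide=[[0,0,-0.5],[0,0,-1],[0,0,-1],[0,0,-1],[0,0,-1],[0,0,-1],[0,0,-1],[0,0,-1],[0,0,-1],[0,0,-1]], angular=[[0,0,0],[0,0,0],[0,0,0],[0,0,0],[0,0,0],[0,0,0],[0,0,0],[0,0,0],[0,0,0],[0,0,0]], grip=[12,14,17,20,25,30,35,40,45,45], squeeze=20)

```text
t: 21.38
position: [0.529, -0.1589, 0.0966]
orientation: [-0.0, 0.999, -0.035, 0.0]
ft_force: [0.4, -0.1, -0.3]
width: 0.526
grasp_force: 0.0
```

Emit:
servo_tool(slide=[[0,0,0],[0,0,0],[0,0,-10],[0,0,-25],[0,0,-45],[0,0,-65],[0,0,-85],[0,0,-105],[0,0,-110],[0,0,-110]], angular=[[0,0,0],[0,0,0],[0,0,0],[0,0,0],[0,0,0],[0,0,0],[0,0,0],[0,0,0],[0,0,0],[0,0,0]], grip=[45,45,45,45,45,45,45,45,45,45])

```text
t: 22.22
position: [0.53, -0.1594, 0.2088]
orientation: [0.001, 0.999, -0.035, 0.002]
ft_force: [0.6, 0.1, -0.1]
width: 0.525
grasp_force: 0.0
```

Run:
```python
from h import *
to(.5292,-.1584,.2075,-4)
w,_=snap('wrist','w6');a,_=snap('top','top6');P=cloud('w6')
m=(np.hypot(P[...,0]-.5287,P[...,1]+.158)<.07)&(P[...,2]>.118)&(P[...,2]<.135)
print(m.sum(),cv2.minAreaRect((P[m][:,:2]*1000).astype(np.float32)),P[m].mean(0),np.percentile(P[m][:,2],[5,95]))
P=cloud('top6');im=a.astype(int);c=np.array([.507,.192]);d=P[...,:2]-c;r=np.hypot(d[...,0],d[...,1])
m=(r>.045)&(r<.083)&(P[...,2]>.058)&(P[...,2]<.0645)&(np.ptp(im,axis=2)<25)
print(np.median(np.degrees(np.arctan2(d[...,1],d[...,0]))[m]%360))
cv2.imwrite('pics/c6.png',w)
```

```text
at [ 0.53   -0.1594  0.2088] yaw -4.02 t 22.22 F [ 0.6  0.1 -0.1] w 44.9 gf 0.0
slide [-0.9 -0.9  1.3] ang [ 0.002  -0.0044 -0.0003]
1540 ((526.90283203125, -159.48208618164062), (13.730571746826172, 83.7916488647461), 85.53245544433594) [ 0.5296083  -0.15954577  0.12456493] [0.12250255 0.12593387]
171.54569724178126
```

View pics/c6.png

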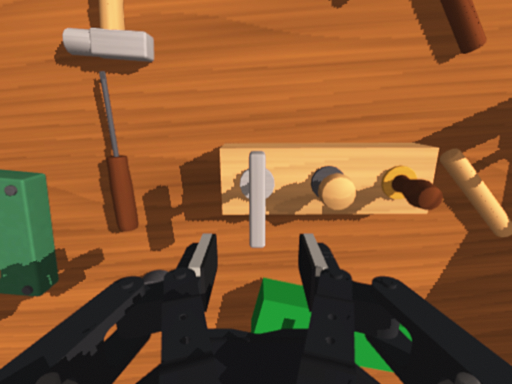

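The key stands fully home in its slot (bar at (257,198), top at 0.1246 m as at the start). The clamp is still closed, the other tools haven't moved, and the arm is clear.

```bash
python3 -c "
from cell import env
print(env.hand_in())"
```

```text
the job is handed in; nothing more can be done
None
```

The blank is locked with the clamp arm firm against its stop pin, the key is back fully home in its rack slot, and the job was handed in at about 22 s.

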